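Check the springs of the tilt mount

TASK

Check both springs of the tilt mount on the bench. With closed fingertips press the round rubber pad on its left corner straight down until the pointer stands in front of the left brass index tab, without going past the tab, hold it there for about a second and let the plate spring back to level; then do the same with the right pad and the right tab. Only press the pads: do not touch the pointer or the tabs, do not lift or shove the mount, and do not move the coil, solder reel and bracket standing round it.

Things in the scene. Friction and masses are not known exactly. Their poses are not given: they have to be found in the camera images.
- tilt_mount: Loose tilt mount, about 0.95 kg: grey base slab 130 (x) x 240 (y) x 14 mm. Origin: centre of the base's underside, on the bench. Its x points away from the robot, towards the white upright scale panel at its back (panel 110 mm wide, top 146 mm above the bench); its y points to the robot's left, its z up. Over the base an aluminium plate, 90 x 222 x 8 mm, rocks on an axle along x, 52 mm above the bench.
- tilt_plate (a joint): Tilt of the plate about the axle, rad; 0 = level (spring rest), positive = left corner pressed down and pointer swung to the left, negative = right corner down and pointer to the right; stops at +-0.27. The springs resist with 4 N m per rad (a pad 95 mm from the axle needs about 4 N at 0.1 rad, 8 N at 0.2 rad) and bring it back to 0 when let go.
- pad_left_top (a point): Centre of the top face of the black round rubber pad (26 mm across, 8 mm high) on the plate's left front corner; it moves with the plate. At rest it lies at x -30, y +95, z +64 mm in the mount's frame. It turns about the axle (x axis at y 0, z 52 mm of the mount's frame).
- pad_right_top (a point): The same for the pad on the right front corner: at rest x -30, y -95, z +64 mm in the mount's frame.
- pointer_tip (a point): Tip of the upright black pointer fixed on the rear of the plate, 98 mm above the axle, in front of the scale panel. It swings to the side of the pad that is pressed, by the tilt angle.
- index_left (a joint): Angle of the left index tab about the same axle, rad, positive to the left of the middle; 0.10 to 0.20, set differently each time. The pointer stands at the tab when joint tilt_plate equals this value.
- index_right (a joint): Angle of the right index tab about the same axle, rad, positive to the RIGHT of the middle; 0.10 to 0.20, set differently each time. The pointer stands at the tab when joint tilt_plate equals minus this value.
- index_left_mark (a point): Point on the front of the left index tab, a brass rider 8 mm wide clipped over the top edge of the scale panel, at the height of the pointer tip (98 mm from the axle, 12 mm behind the pointer). Axes as the mount's, turned with the tab: y runs along the scale, to the left.
- index_right_mark (a point): The same for the right index tab.
- pad_left: The left rubber pad, origin at the centre of its underside (8 mm below its top).
- pad_right: The right rubber pad, origin at the centre of its underside.
- tab_left: The left brass index tab; origin at its mark (point index_left_mark).
- tab_right: The right brass index tab; origin at its mark.
- pointer: The pointer (rod 4 mm thick with a pointed end). Origin: on the axle's height, at the pointer's foot, 38 mm behind the middle of the plate.
- coil: Loose copper-red wire coil on a bobbin, 41 x 44 x 53 mm, standing left of the mount; bystander. Origin: centre of underside.
- solder_reel: Loose black and grey solder reel, 58 x 76 x 53 mm, standing right of the mount; bystander. Origin: centre of underside.
- z_bracket: Loose brass-coloured Z-shaped bracket, 72 x 44 x 17 mm, lying in front of the mount; bystander. Origin: centre of underside.

How it is judged:
On the way, in this order (a step that is already met when the one before it is completed fails the run):
1. the left pad is pressed by the fingers and the pointer stands at the left tab (within 4 mm) for half a second (y of pointer_tip in the frame of index_left_mark between -0.004 and 0.004 m and contact force between the fingers and pad_left above 0.5 N), for 0.5 s.
2. the plate is let go and springs back to level (within 0.02 rad) (value of joint tilt_plate between -0.02 and 0.02 rad and contact force between the fingers and pad_left below 0.1 N), for 0.2 s.
3. the right pad is pressed by the fingers and the pointer stands at the right tab (within 4 mm) for half a second (y of pointer_tip in the frame of index_right_mark between -0.004 and 0.004 m and contact force between the fingers and pad_right above 0.5 N), for 0.5 s.
At the end, for the whole second after the job is handed in: The plate is level again (within 0.02 rad); the mount stands still and upright within 20 mm of where it was, the coil, reel and bracket within 30 mm of where they were (value of joint tilt_plate between -0.02 and 0.02 rad and linear speed of tilt_mount below 0.01 m/s and distance of tilt_mount from where it was at the start of the episode below 0.02 m and angle between tilt_mount's own z axis and vertical below 0.05 rad and distance of each of coil, solder_reel, z_bracket from where it was at the start of the episode below 0.03 m); the robot touches nothing.
It fails at once if the pointer goes more than 9 mm past the middle of the left tab (y of pointer_tip in the frame of index_left_mark above 0.009 m).
It fails at once if the pointer goes more than 9 mm past the middle of the right tab (y of pointer_tip in the frame of index_right_mark below -0.009 m).
It fails at once if the pointer or an index tab is touched (over 0.5 N) (contact force between any of the fingers, the arm and pointer above 0.5 N or contact force between any of the fingers, the arm and tab_left above 0.5 N or contact force between any of the fingers, the arm and tab_right above 0.5 N).
It fails at once if the mount is lifted 8 mm, tipped by 0.07 rad or shoved more than 20 mm (height (world z) of tilt_mount above 0.008 m or angle between tilt_mount's own z axis and vertical above 0.07 rad or distance of tilt_mount from where it was at the start of the episode above 0.02 m).
It fails at once if the coil, the solder reel or the bracket is moved more than 30 mm or lifted 20 mm (distance of any of coil, solder_reel, z_bracket from where it was at the start of the episode above 0.03 m or height (world z) of any of coil, solder_reel, z_bracket above 0.02 m).
It also fails if it takes over 51 s, if anything falls off the work surface, if the arm or the gripper's body presses on something with over 40 N, if the wrist force passes 120 N, or if a joint passes its speed limit or range.

ROBOT

A 6-joint arm with a two-finger parallel gripper is mounted at the origin on a cart in front of the work surface, level with it; the furniture and walls round the work are solid. World frame = base frame: x ahead of the robot, y to its left, z up, the work surface at z = 0. Lengths are in m, angles in rad, forces in N, time in s.
With the tool pointing down it reaches from about 0.4 to 0.825 m from the base axis. Payload 7 kg.
Tool frame: the origin (TCP) lies at the very end of the fingers, on their centre line; the grasp point (between the pads) lies 19 mm behind it (tcp_to_grasp is the distance from the TCP to the grasp point, in m); x points along the fingers, z is the direction in which the jaws open and shut, and the axes are right-handed (so a half turn about x gives the same grasp; the last joint's range is limited). The gripper opens to 88 mm and grips with 3 to 60 N. Pads are 19 mm wide; open, the fingers measure 130 mm over their backs; the gripper's body (78 mm by 193 mm) begins 47 mm behind the grasp point.
Start: joints at [1.519, 0.359, 0.012, 0, -1.224, -0.288], TCP at [0.225, 0.636, 0.227] pointing down, gripper open.
Joint ranges: [-3.07, 3.07], [-1.43, 2.12], [-1.02, 1.25], [-3.03, 1.67], [-3.05, -0], [-3.03, 3.03]. Speed limits (rad/s): [2.39, 2.39, 3.01, 3.14, 3.14, 3.14].

INTERFACE

Orientations are given as [roll, pitch, yaw] about the fixed x, y, z axes, in that order (R = Rz(yaw) Ry(pitch) Rx(roll)).
In Python, from station import get_state, grab_frame, job_done, tcp_to_grasp gives the robot as it stands. The module is installed in compiled form; this text tells all that it offers.
- The arm moves only by the shell command python3 -m crank 'ROWS' [FORCE]. ROWS is JSON, a list of rows, each a list of 7 numbers: the shift along the tool's x, y, z in m, then the turn, a rotation vector about the tool's x, y, z in rad, then the opening, from 0 (shut) to 1 (fully open). In form: [[x, y, z, wx, wy, wz, fingers], ...]. A call has 1 to 10 rows; each row is the pose to reach, as a shift and turn from the pose commanded when the call began, along the tool's axes at that moment; what a row does not reach only later rows make up. A row lasts 1/8 s, in which the tool goes at most 62.5 mm and 10.7 degrees, less where a joint would pass 70% of its speed; a pose out of reach is approached as far as the arm can. A call with a gripper value outside its range is refused whole. The fingers move at their own pace and stop on an object; FORCE is the grip in N (left out, the last holds). Time passes only in rows, so rows that repeat a pose let the fingers close. It gives the time, the measured TCP pose, the force and the opening at its end, in the units of the state.
- get_state(): the state, without advancing time (a new reading comes with each control period).
- grab_frame(name): name is "scene" or "top" or "wrist"; returns a dict with "pixels" (400x640x3 uint8, red, green, blue), "vfov" (degrees; the focal length in pixels is half the picture's height over the tangent of half this angle, whatever the lens; pixels are square), "cx", "cy" (the principal point, pixels), "extrinsics" (4x4, takes a point from world to camera coordinates). Camera axes: x right, y up, looking along -z (the intrinsics and any distortion apply to the point x, -y, -z); pixel columns grow to the right and rows downward; lengths in m; the calibration is good to about 2 mm. A picture is of the moment at which its call begins. There is no depth.
- job_done(): hands the job in, once; it reports no verdict.
The state is a dict: "t": time; "q": joint angles; "qd": joint speeds; "joint_efforts": joint torques, N m; "eef_pos": TCP position; "ee_rot": TCP orientation; "force": force on the tool from outside, world axes, zero at the start; "moment": the same for the moment, N m; "width": finger opening in m.
Only numpy, scipy, OpenCV 4.12 (cv2) and the standard library are available. Lean on these libraries where they do the work, as an engineer would, in place of code of your own. Each camera call takes 0.05 s, during which the arm holds its last target.

## Working session

There is one attempt and no reset: what is moved stays moved. The work goes in short steps, Python scripts to look and compute and a shell command to move; the robot and the scene stay as the last step left them, time stands still between calls to the robot, and variables do not carry over. Pictures are saved under pics/ and viewed, and the job is handed in when it is done.

```bash
mkdir -p pics; ls; cat > h.py <<'E'
import numpy as np,cv2
from station import *
def snap(n,fn):
    f=grab_frame(n); cv2.imwrite('pics/'+fn,f['pixels'][:,:,::-1]); np.savez('pics/'+fn[:-4]+'.npz',**{k:f[k] for k in f}); return f
E
python3 - <<'E'
from h import *
for n in ['scene','top','wrist']:
    f=snap(n,n+'1.png'); print(n,{k:f[k] for k in f if k!='pixels'})
print(get_state())
E
```

```text
pics
scene {'vfov': 43.574873776527895, 'cx': 311.0440690011485, 'cy': 191.94466548981248, 'extrinsics': array([[-0.87026126, -0.49212381,  0.02143585,  0.46864199],
       [ 0.36231557, -0.61001573,  0.70470436, -0.29640731],
       [-0.33372559,  0.62104345,  0.70917717, -1.09244887],
       [ 0.        ,  0.        ,  0.        ,  1.        ]])}
top {'vfov': 50.137934159298275, 'cx': 317.5874613427248, 'cy': 202.49347234400864, 'extrinsics': array([[ 0.00433593, -0.99962659,  0.02697919, -0.0384714 ],
       [ 0.99335652,  0.00740815,  0.11483879, -0.54637555],
       [-0.11499578,  0.02630202,  0.99301771, -1.15858583],
       [ 0.        ,  0.        ,  0.        ,  1.        ]])}
wrist {'vfov': 60.07650246634876, 'cx': 321.3169515032826, 'cy': 195.3998254641412, 'extrinsics': array([[-0.33425036, -0.94248254,  0.00183494,  0.67382505],
       [ 0.90962898, -0.32310724, -0.26110693,  0.03248662],
       [ 0.2466816 , -0.08560597,  0.96530814, -0.39045456],
       [ 0.        ,  0.        ,  0.        ,  1.        ]])}
{'t': 0.15, 'q': array([ 1.51908104e+00,  3.59223153e-01,  1.12567777e-02, -2.45273746e-04,
       -1.22411322e+00, -2.88087945e-01]), 'qd': array([ 0.00099099, -0.0022245 ,  0.00414395,  0.00061695,  0.00134501,
        0.00053859]), 'joint_efforts': array([-1.02190766e-03, -5.83273315e+01,  2.93290937e+01,  7.00113684e+00,
        8.84098961e-03, -1.07138676e-04]), 'eef_pos': array([0.22489128, 0.63603033, 0.22583363]), 'ee_rot': array([ 0.11030849,  1.5694925 , -1.80037456]), 'force': array([0.45954613, 0.50856859, 1.17592395]), 'moment': array([-0.0317955 , -0.01024038,  0.00066095]), 'width': 0.08776221921606654}
```

View pics/top1.png

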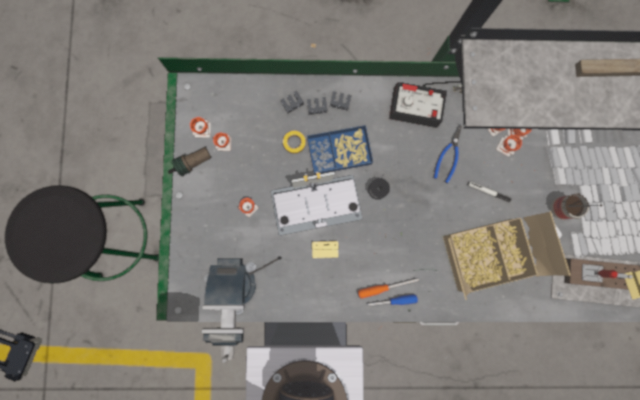

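View pics/scene1.png

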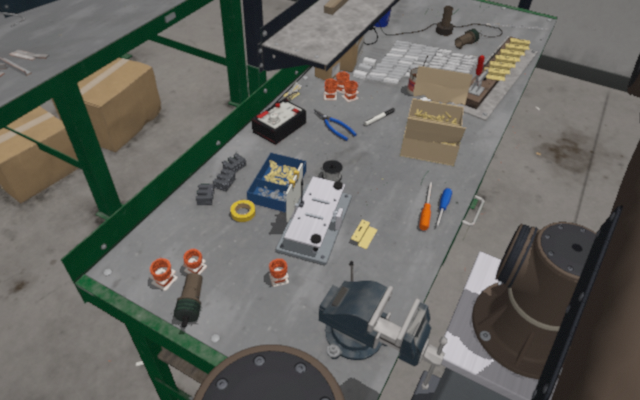

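View pics/wrist1.png

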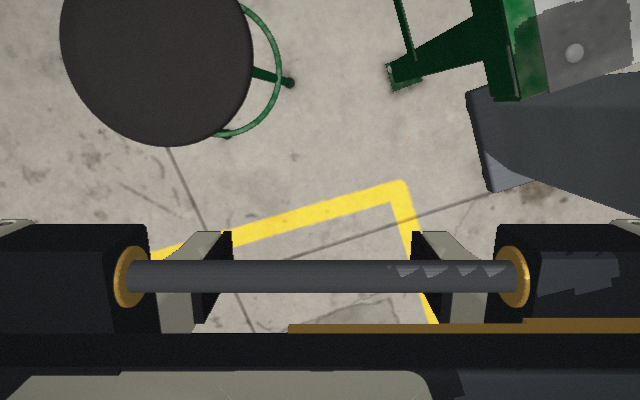

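The top view shows the mount turned slightly. Its pads are near (284,220) and (355,213), and the tabs and pointer sit at the panel near (313,175). The bracket is at (325,249), the reel at (377,188) and the coil at (247,206).

```bash
cat >> h.py <<'E'
def load(fn): 
    d=np.load('pics/'+fn+'.npz'); return {k:d[k] for k in d.files}
def ray(f,u,v):
    F=200/np.tan(np.radians(float(f['vfov']))/2); E=f['extrinsics']
    d=E[:3,:3].T@np.array([(u-f['cx'])/F,-(v-f['cy'])/F,-1]); return -E[:3,:3].T@E[:3,3], d
def onz(f,u,v,z):
    o,d=ray(f,u,v); return o+d*(z-o[2])/d[2]
def proj(f,p):
    F=200/np.tan(np.radians(float(f['vfov']))/2); E=f['extrinsics']; c=E[:3,:3]@np.asarray(p)+E[:3,3]
    return float(f['cx']+F*c[0]/-c[2]), float(f['cy']-F*c[1]/-c[2])
def tri(f,a,g,b):
    o1,d1=ray(f,*a);o2,d2=ray(g,*b);s=np.linalg.lstsq(np.c_[d1,-d2],o2-o1,rcond=None)[0]
    return (o1+d1*s[0]+o2+d2*s[1])/2, np.linalg.norm(o1+d1*s[0]-o2-d2*s[1])
E
python3 - <<'E'
from h import *
f=load('top1'); im=f['pixels']
def blob(x0,y0,r,t=90):
    g=im[y0-r:y0+r+1,x0-r:x0+r+1].astype(float).max(2); w=np.clip(t-g,0,None); yy,xx=np.mgrid[y0-r:y0+r+1,x0-r:x0+r+1]
    return (w*xx).sum()/w.sum(),(w*yy).sum()/w.sum(), (w>0).sum()
P=[]
for c in [(284,220),(355,213)]:
    b=blob(*c,7); p=onz(f,b[0],b[1],.062);P.append(p);print(b,p)
d=P[0]-P[1];print(np.linalg.norm(d),'yaw',np.arctan2(-d[0],d[1]))
cv2.imwrite('pics/topz.png',cv2.resize(im[150:270,230:400,::-1],None,fx=4.5,fy=4.5,interpolation=cv2.INTER_CUBIC))
g=load('scene1')['pixels'];cv2.imwrite('pics/scz.png',cv2.resize(g[140:290,230:400,::-1],None,fx=4,fy=4,interpolation=cv2.INTER_CUBIC))
E
```

```text
(np.float64(283.9838998211091), np.float64(219.75491949910554), np.int64(34)) [0.49560293 0.05595418 0.062     ]
(np.float64(352.7211796246649), np.float64(207.1823056300268), np.int64(24)) [ 0.53100858 -0.12998908  0.062     ]
0.1892840674685412 yaw 0.18815867069827488
```

View pics/topz.png

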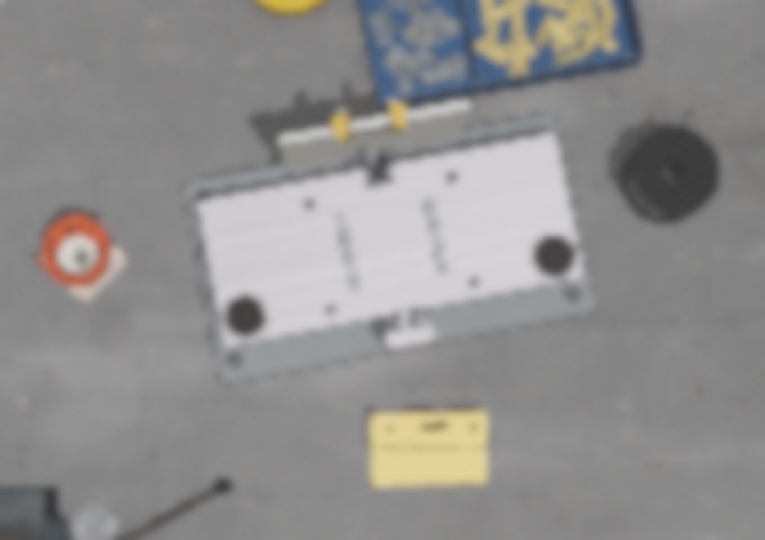

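View pics/scz.png

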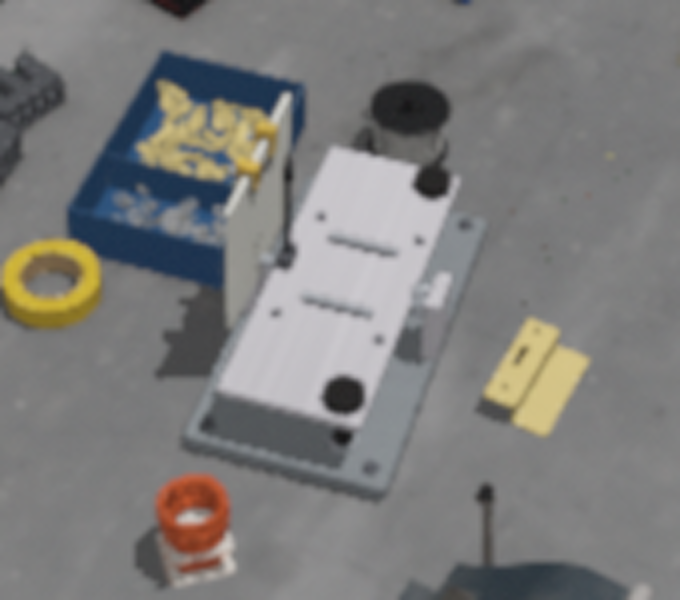

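```bash
cat >> h.py <<'E'
from scipy.spatial.transform import Rotation as Ro
def toolR(s=None):
    s=s or get_state(); return Ro.from_euler('xyz',s['ee_rot']).as_matrix()
def plan(target,yawjaw=None):
    s=get_state();R=toolR(s); d=R.T@(np.asarray(target)-s['eef_pos']); print('shift tool',d.round(4))
E
python3 - <<'E'
from h import *
s=get_state();R=toolR(s);print(R.round(3))
f=load('wrist1');E=f['extrinsics'];c=-E[:3,:3].T@E[:3,3];print('cam in tool',R.T@(c-s['eef_pos']),'look',R.T@(-E[2,:3]))
plan([0.496-.0,0.056,0.25])
# desired: x down, z = +-mount y
yaw=.188
for sg in (1,-1):
    z=sg*np.array([-np.sin(yaw),np.cos(yaw),0]);x=np.array([0,0,-1.]);y=np.cross(z,x);D=np.c_[x,y,z]
    print(sg,'rotvec tool',Ro.from_matrix(R.T@D).as_rotvec(),'cam world',D@(R.T@(c-s['eef_pos'])))
t=load('top1')
for u,v in [(225,270),(222,335),(280,258)]: print(onz(t,u,v,.1))
for u,v in [(230+340/4.5,150+126/4.5),(230+398/4.5,150+115/4.5)]:
    p=onz(t,u,v,.15)-[.543,-.0314,0]; m=Ro.from_euler('z',-yaw).apply(p); print('tab',m, np.arctan2(m[1],.098))
E
```

```text
[[-0.     0.943 -0.333]
 [-0.001 -0.333 -0.943]
 [-1.     0.     0.001]]
cam in tool [-0.15831083  0.07125078  0.00035846] look [ 9.65271826e-01 -2.61247439e-01  2.79205016e-04]
shift tool [-0.0235  0.449   0.4565]
1 rotvec tool [ 2.61370546e+00  2.70104906e-04 -1.74424201e-03] cam world [-0.07006234 -0.01296424  0.15831083]
-1 rotvec tool [-5.27886639e-01  1.30354975e-03  2.01861428e-04] cam world [0.07006234 0.01296424 0.15831083]
[0.36280412 0.20314107 0.1       ]
[0.20093014 0.20594991 0.1       ]
[0.39385813 0.06291796 0.1       ]
tab [0.05654573 0.0196711  0.15      ] 0.1980930659582969
tab [ 0.05690795 -0.01346665  0.15      ] -0.13655951205487243
```

```bash
python3 -m crank '[[-0.04,0.04,0.03,0,0,0,0],[-0.06,0.08,0.07,0,0,0,0],[-0.06,0.12,0.11,-0.1,0,0,0],[-0.06,0.16,0.16,-0.2,0,0,0],[-0.06,0.2,0.21,-0.3,0,0,0],[-0.06,0.24,0.255,-0.4,0,0,0],[-0.06,0.28,0.3,-0.53,0,0,0],[-0.06,0.32,0.34,-0.53,0,0,0],[-0.06,0.36,0.385,-0.53,0,0,0],[-0.06,0.4,0.43,-0.53,0,0,0]]' 10; python3 - <<'E'
from h import *
plan([.504,-.039,.24]);snap('top','top2.png')
E
```

```text
t: 1.4
eef_pos: [0.459, 0.0958, 0.2867]
ee_rot: [2.109, 1.57, 0.729]
force: [1.3, 0.7, -0.3]
width: 0.0005
shift tool [0.0467 0.0186 0.1409]
```

View pics/top2.png

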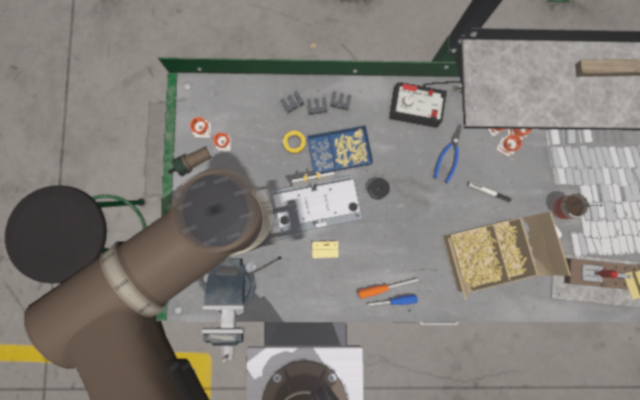

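The top view shows the gripper over the mount's left side, clear of everything around it. The tabs stay visible near (305,178) and (317,175).

```bash
python3 -m crank '[[0.01,0.01,0.05,0,0,0,0],[0.03,0.019,0.1,0,0,0,0],[0.05,0.019,0.141,0,0,0,0],[0.05,0.019,0.141,0,0,0,0],[0.05,0.019,0.141,0,0,0,0]]' ; python3 - <<'E'
from h import *
print(toolR().round(3),get_state()['eef_pos'])
snap('wrist','wrist2.png')
E
```

```text
t: 2.08
eef_pos: [0.5042, -0.0372, 0.2367]
ee_rot: [-0.122, 1.571, -1.503]
force: [0.1, -0.3, 1.3]
width: 0.0009
[[ 0.     0.982  0.188]
 [-0.     0.188 -0.982]
 [-1.    -0.     0.   ]] [ 0.50418313 -0.03718643  0.2366885 ]
```

View pics/wrist2.png

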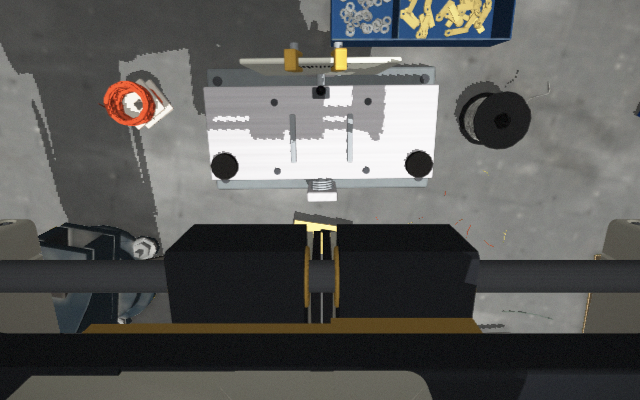

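The wrist view shows everything level and aligned. The pads are at (224,166) and (418,164), the tabs at (292,60) and (340,59), and the pointer foot at (321,90).

```bash
python3 - <<'E'
from h import *
f=load('wrist2');im=f['pixels']
cv2.imwrite('pics/w2z.png',cv2.resize(im[30:110,240:400,::-1],None,fx=5,fy=5,interpolation=cv2.INTER_CUBIC))
def cen(m,x0,y0,x1,y1):
    yy,xx=np.nonzero(m[y0:y1,x0:x1]); return xx.mean()+x0,yy.mean()+y0,len(xx)
dark=im.max(2)<50
P=[]
for b in [(205,148,243,186),(399,146,437,184)]:
    c=cen(dark,*b);p=onz(f,c[0],c[1],.064);P.append(p);print(c,p)
d=P[0]-P[1];yaw=np.arctan2(-d[0],d[1]);print(np.linalg.norm(d),yaw)
C=(P[0]+P[1])/2;C=C+Ro.from_euler('z',yaw).apply([.03,0,0]);print('centre',C)
r,g,b=[im[:,:,i].astype(int) for i in range(3)]
gold=(r-b>60)
for bx in [(275,40,308,80),(325,40,355,75)]:
    m=gold[bx[1]:bx[3],bx[0]:bx[2]];n,l,st,ce=cv2.connectedComponentsWithStats(m.astype(np.uint8));print(st[1:]+[bx[0],bx[1],0,0,0],ce[1:]+[bx[0],bx[1]])
M=Ro.from_euler('z',yaw).as_matrix()
for u,v in [(292,55),(340,55),(292,65),(340,65),(321,75),(321,66)]:
    o,dd=ray(f,u,v); o=M.T@(o-[C[0],C[1],0]);dd=M.T@dd
    p=o+dd*((.050-o[0])/dd[0]);print((u,v),'panel-plane pt',p,'ang',np.arctan2(p[1],p[2]-.052))
E
```

```text
(np.float64(224.16666666666666), np.float64(165.7528735632184), 522) [0.49752943 0.05649712 0.064     ]
(np.float64(418.2944550669216), np.float64(163.79541108986615), 523) [ 0.53464915 -0.12783586  0.064     ]
0.18803329483753878 0.19871557387510927
centre [ 0.54549892 -0.02974706  0.064     ]
[[284  49  18  22 302]] [[290.98013245  59.51655629]]
[[332  48  15  23 298]
 [331  55   2   1   2]] [[339.81879195  58.96644295]
 [331.5         55.        ]]
(292, 55) panel-plane pt [0.05       0.0126576  0.22315469] ang 0.07381977969083738
(340, 55) panel-plane pt [ 0.05       -0.00971213  0.2212865 ] ang -0.0573081626576297
(292, 65) panel-plane pt [0.05       0.01632498 0.17827878] ang 0.1285642411902174
(340, 65) panel-plane pt [ 0.05       -0.01211601  0.17527748] ang -0.09796778644397151
(321, 75) panel-plane pt [ 0.05       -0.00070301  0.09684694] ang -0.015674458491556593
(321, 66) panel-plane pt [ 0.05       -0.00075979  0.17051774] ang -0.006410688566098162
```

View pics/w2z.png

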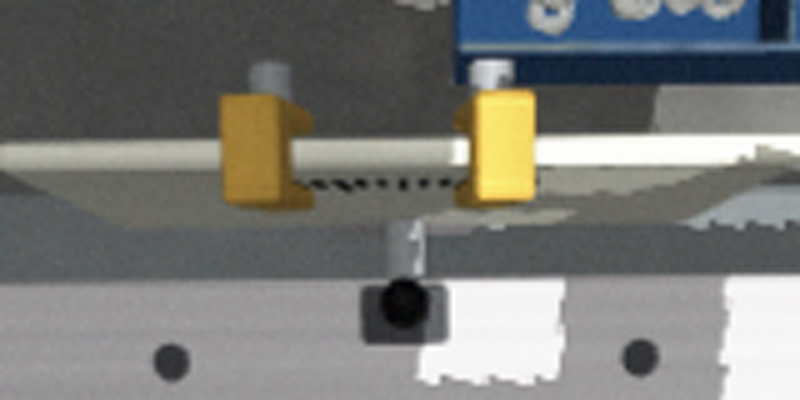

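```bash
python3 -m crank '[[0,-0.01,0,0,0,0.15,0],[0,-0.01,0,0,0,0.3,0],[0.02,-0.01,0,0,0,0.45,0],[0.05,-0.011,0.001,0,0,0.6,0],[0.08,-0.011,0.001,0,0,0.6,0],[0.09,-0.011,0.001,0,0,0.6,0],[0.09,-0.011,0.001,0,0,0.6,0]]' ; python3 - <<'E'
from h import *
print(toolR().round(3),get_state()['eef_pos'])
f=snap('wrist','wrist3.png');im=f['pixels']
cv2.imwrite('pics/w3z.png',cv2.resize(im[0:130,200:440,::-1],None,fx=3.3,fy=3.3,interpolation=cv2.INTER_CUBIC))
E
```

```text
t: 3.0
eef_pos: [0.4997, -0.0519, 0.1554]
ee_rot: [1.615, 0.984, 0.244]
force: [0.2, -0.1, 1.1]
width: 0.0003
[[ 0.537  0.818  0.206]
 [ 0.134  0.158 -0.978]
 [-0.833  0.553 -0.025]] [ 0.49968189 -0.05187791  0.15538876]
```

View pics/wrist3.png

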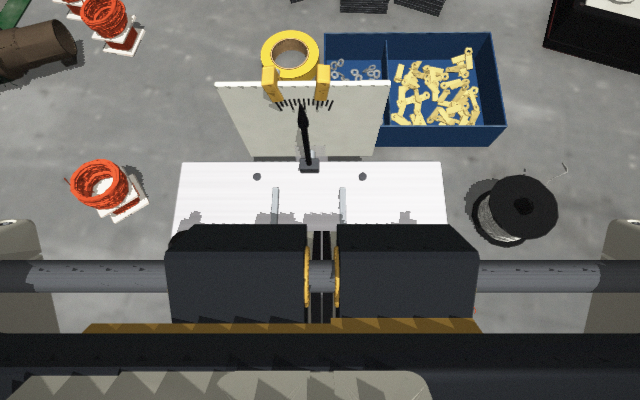

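```bash
python3 - <<'E'
from h import *
f=load('wrist3');im=f['pixels']
cv2.imwrite('pics/w3z.png',cv2.resize(im[50:180,210:400,::-1],None,fx=4,fy=4,interpolation=cv2.INTER_CUBIC))
print(get_state()['eef_pos'])
E
```

```text
[ 0.49980856 -0.05181067  0.15577149]
```

View pics/w3z.png

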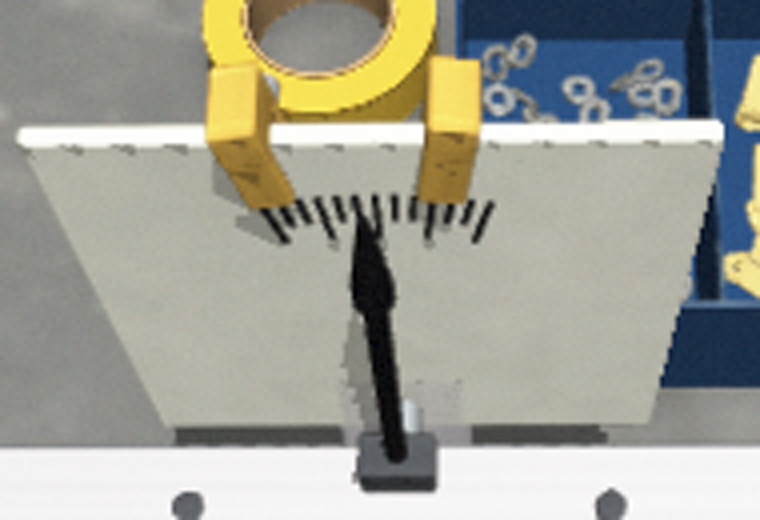

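```bash
python3 - <<'E'
from h import *
f=load('wrist3')
yaw=.1987;C=np.array([.5455,-.0297,0]);M=Ro.from_euler('z',yaw).as_matrix()
def pl(c,x):
    u,v=c[0]/4+210,c[1]/4+50
    o,dd=ray(f,u,v);o=M.T@(o-C);dd=M.T@dd;return o+dd*((x-o[0])/dd[0])
for n,c,x in [('Lbot',(273,205),.048),('Ltop',(241,138),.048),('Rbot',(444,201),.048),('Rtop',(451,134),.048),('tip',(362,213),.038),('foot',(397,455),.038),('panTL',(20,140),.052),('panTR',(720,133),.052),('panBL',(165,425),.052),('panBR',(650,422),.052),('tickmid',(378,230),.052),('tickL',(268,215),.052),('tickR',(490,210),.052)]:
    p=pl(c,x);print(n,p.round(4),'ang',np.arctan2(p[1],p[2]-.052).round(3),'r',np.hypot(p[1],p[2]-.052).round(4))
E
```

```text
Lbot [0.048  0.0148 0.1381] ang 0.171 r 0.0873
Ltop [0.048  0.0171 0.1552] ang 0.164 r 0.1046
Rbot [ 0.048  -0.0123  0.1388] ang -0.14 r 0.0877
Rtop [ 0.048  -0.0137  0.1557] ang -0.131 r 0.1046
tip [ 0.038  -0.0006  0.1508] ang -0.006 r 0.0988
foot [ 0.038  -0.0007  0.0626] ang -0.061 r 0.0107
panTL [0.052  0.0519 0.1497] ang 0.488 r 0.1106
panTR [ 0.052  -0.0538  0.1499] ang -0.503 r 0.1118
panBL [0.052  0.052  0.0475] ang 1.656 r 0.0522
panBR [ 0.052  -0.0551  0.0483] ang -1.638 r 0.0552
tickmid [ 0.052  -0.0008  0.1245] ang -0.01 r 0.0725
tickL [0.052  0.0171 0.1292] ang 0.218 r 0.0791
tickR [ 0.052  -0.0195  0.1302] ang -0.245 r 0.0806
```

```bash
cat >> h.py <<'E'
def go(target,yaw=.1987):
    s=get_state();R=toolR(s)
    x=np.array([0,0,-1.]);z=np.array([np.sin(yaw),-np.cos(yaw),0]);D=np.c_[x,np.cross(z,x),z]
    print('pos',s['eef_pos'].round(4),'shift',(R.T@(np.asarray(target)-s['eef_pos'])).round(4),'rot',Ro.from_matrix(R.T@D).as_rotvec().round(3))
E
python3 -c "
from h import *
go([.4975,.0565,.14]);s=get_state();print(s['q'],s['qd'].round(3),s['force'])"
```

```text
pos [ 0.4998 -0.0518  0.1558] shift [ 0.0264  0.0066 -0.106 ] rot [ 0.002 -0.026 -0.587]
[ 0.29687247 -0.13604929 -1.0156658   0.27200425 -0.10857062  1.21265069] [ 0.001 -0.009  0.002  0.006 -0.003 -0.003] [1.07928565 0.2506928  0.3502466 ]
```

```bash
python3 -m crank '[[-0.01,0.0,0,0,0,-0.15,0],[-0.01,-0.005,-0.02,0,0,-0.3,0],[0.0,0.0,-0.05,0,-0.02,-0.45,0],[0.01,0.006,-0.08,0,-0.026,-0.587,0],[0.02,0.006,-0.106,0,-0.026,-0.587,0],[0.02,0.006,-0.106,0,-0.026,-0.587,0],[0.02,0.006,-0.106,0,-0.026,-0.587,0]]' ; python3 - <<'E'
from h import *
go([.4975,.0565,.09]);print(get_state()['q'].round(3))
f=snap('wrist','wrist4.png')
E
```

```text
t: 3.92
eef_pos: [0.4934, 0.0549, 0.1451]
ee_rot: [-0.15, 1.57, -1.521]
force: [-0.5, 0.3, -0.5]
width: 0.0006
pos [0.4934 0.0549 0.1451] shift [ 0.0551  0.0044 -0.0008] rot [0.002 0.001 0.   ]
[ 5.080e-01  1.370e-01 -4.890e-01  1.000e-03 -9.450e-01  1.263e+00]
```

View pics/wrist4.png

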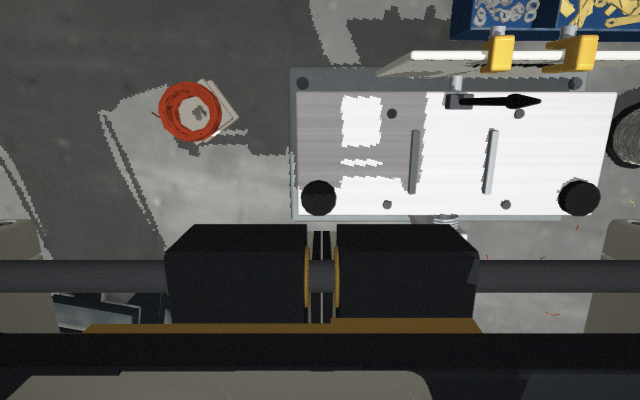

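The wrist view shows the left pad at (319,198), nearly lined up with the fingers, and the pointer at (450–540,101).

```bash
python3 - <<'E'
from h import *
f=load('wrist4');im=f['pixels'];dark=(im.max(2)<50)
P=[]
for x0,y0,x1,y1 in [(296,176,340,217),(556,176,604,217)]:
    yy,xx=np.nonzero(dark[y0:y1,x0:x1]);c=(xx.mean()+x0,yy.mean()+y0);p=onz(f,*c,.063);P.append(p);print(c,xx.ptp() if hasattr(xx,'ptp') else np.ptp(xx),p)
d=P[0]-P[1];print(np.linalg.norm(d),np.arctan2(-d[0],d[1]))
print('tcp proj',proj(f,get_state()['eef_pos']))
E
```

```text
(np.float64(318.0817204301075), np.float64(197.4505376344086)) 33 [0.4972554  0.05716506 0.063     ]
(np.float64(578.7826475849731), np.float64(197.74508050089446)) 41 [ 0.53431217 -0.12739476  0.063     ]
0.18824327400970642 0.19814984318855403
tcp proj (320.25690267410477, 250.20126422397797)
```

```bash
python3 -m crank '[[0.03,0.004,-0.001,0,0,0,0],[0.055,0.004,-0.001,0,0,0,0],[0.073,0.004,-0.001,0,0,0,0],[0.073,0.004,-0.001,0,0,0,0],[0.073,0.004,-0.001,0,0,0,0]]' ; python3 - <<'E'
from h import *
print(get_state()['force']);go([.4973,.0568,.064])
f=snap('wrist','wrist5.png');snap('top','top5.png');snap('scene','scene5.png')
E
```

```text
t: 4.6
eef_pos: [0.4977, 0.0562, 0.0726]
ee_rot: [1.366, 1.57, -0.005]
force: [0.0, -0.3, -0.4]
width: 0.0003
[ 0.0114091  -0.26659795 -0.35524506]
pos [0.4977 0.0562 0.0726] shift [ 0.0086 -0.0003 -0.0006] rot [ 0.     0.    -0.001]
```

View pics/wrist5.png

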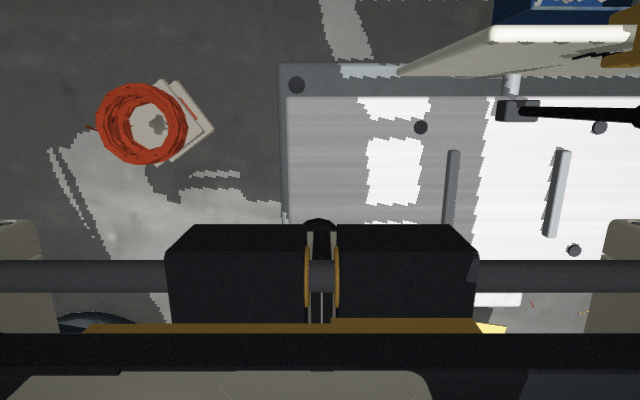

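View pics/top5.png

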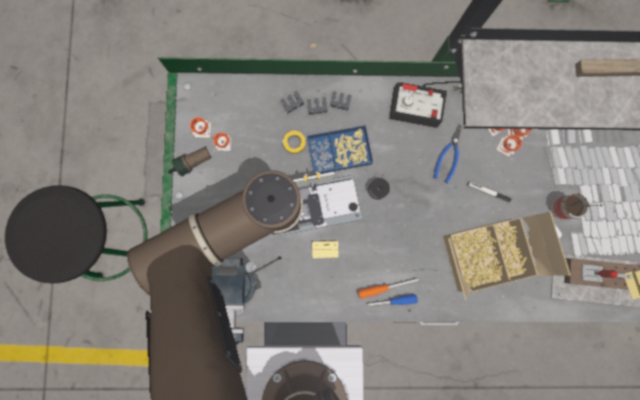

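View pics/scene5.png

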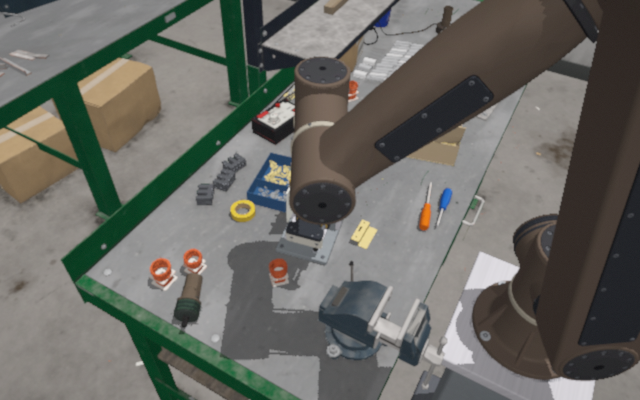

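The fingertips now stand over the left pad, with its edge showing at (319,225). The plate's screw heads at (421,127) and (600,127) are in view, so their shift will give me the tilt while I press. I'll press gently in stages.

```bash
python3 -m crank '[[0.004,0,-0.0005,0,0,0,0],[0.008,0,-0.0005,0,0,0,0],[0.011,0,-0.0005,0,0,0,0],[0.014,0,-0.0005,0,0,0,0],[0.014,0,-0.0005,0,0,0,0]]' ; python3 - <<'E'
from h import *
print(get_state()['force'],get_state()['eef_pos']);snap('wrist','wrist6.png')
E
python3 -m crank '[[0.002,0,0,0,0,0,0],[0.004,0,0,0,0,0,0],[0.004,0,0,0,0,0,0]]' ; python3 - <<'E'
from h import *
print(get_state()['force'],get_state()['eef_pos']);snap('wrist','wrist7.png')
for n in ['wrist5','wrist6','wrist7']:
    f=load(n);g=cv2.cvtColor(f['pixels'],cv2.COLOR_RGB2GRAY)
    for x0,y0,x1,y1 in [(400,112,440,142),(580,112,625,142),(560,235,602,270)]:
        m=(f['pixels'][y0:y1,x0:x1].max(2)<100).astype(np.uint8);k,l,st,ce=cv2.connectedComponentsWithStats(m)
        print(n,[(round(c[0]+x0,1),round(c[1]+y0,1),int(s[4])) for c,s in zip(ce[1:],st[1:]) if s[4]>20])
E
```

```text
t: 5.38
eef_pos: [0.4972, 0.0572, 0.0574]
ee_rot: [-1.407, 1.57, -2.778]
force: [-1.5, 2.9, 3.8]
width: 0.0003
[-1.48584772  2.90963708  3.84864101] [0.49716678 0.05720144 0.05741792]
t: 5.8
eef_pos: [0.4972, 0.0572, 0.0536]
ee_rot: [-1.615, 1.571, -2.987]
force: [-2.5, 4.9, 5.5]
width: 0.0005
[-2.52938955  4.85970346  5.52078271] [0.49722868 0.05720964 0.05359941]
wrist5 [(np.float64(420.3), np.float64(126.9), 154)]
wrist5 [(np.float64(601.9), np.float64(118.9), 562)]
wrist5 [(np.float64(573.3), np.float64(249.8), 108), (np.float64(580.6), np.float64(264.5), 423)]
wrist6 [(np.float64(428.8), np.float64(130.1), 110)]
wrist6 [(np.float64(603.4), np.float64(116.0), 404)]
wrist6 [(np.float64(568.4), np.float64(241.2), 87), (np.float64(580.7), np.float64(264.4), 424)]
wrist7 [(np.float64(430.2), np.float64(130.4), 106)]
wrist7 [(np.float64(603.4), np.float64(116.3), 430)]
wrist7 [(np.float64(574.9), np.float64(243.4), 113), (np.float64(580.6), np.float64(264.5), 423)]
```

```bash
python3 - <<'E'
from h import *
s=get_state();print(s['moment'],s['force'],s['joint_efforts'])
a=cv2.imread('pics/wrist5.png');b=cv2.imread('pics/wrist7.png')
cv2.imwrite('pics/c7.png',np.vstack([a[40:300],b[40:300]]))
snap('top','top7.png')
E
```

```text
[ 1.5891639   0.91615897 -0.01962845] [-2.06773673  4.46652372  4.65345898] [-2.33190335e+00 -3.92954314e+01  1.88519776e+01  5.34932390e+00
  1.11222658e-01  2.06744531e-02]
```

View pics/c7.png

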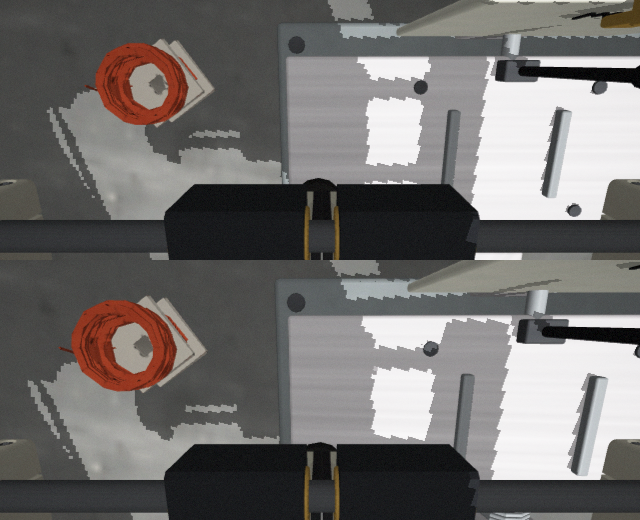

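```bash
python3 - <<'E'
import cv2,numpy as np
a=cv2.imread('pics/top5.png');b=cv2.imread('pics/top7.png')
z=lambda i:cv2.resize(i[160:240,270:370],None,fx=7,fy=7,interpolation=cv2.INTER_CUBIC)[:290]
cv2.imwrite('pics/c8.png',np.vstack([z(a),z(b)]))
E
```

```text
(no output)
```

View pics/c8.png

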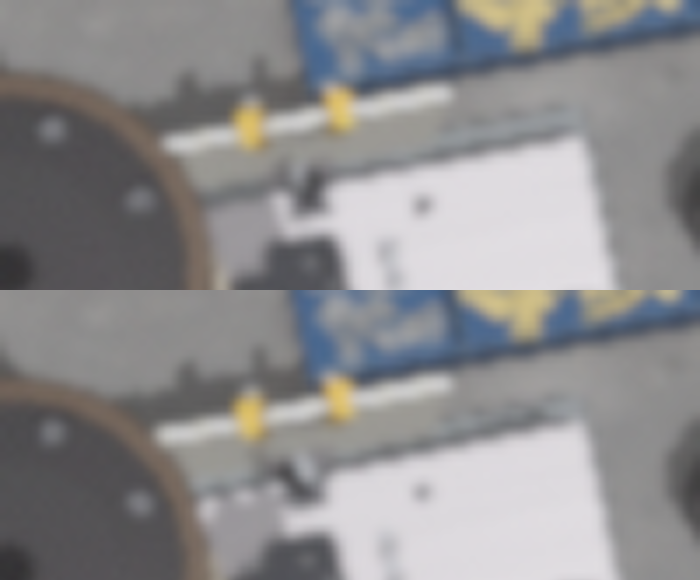

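The top view shows the pointer tip has moved from x=302 to 277 in the zoomed crop. The left tab is at x≈249 and has not moved, so the mount hasn't shifted. I'm going on in two smaller steps.

```bash
python3 -m crank '[[0.002,0,0,0,0,0,0],[0.004,0,0,0,0,0,0],[0.005,0,0,0,0,0,0],[0.005,0,0,0,0,0,0]]' ; python3 - <<'E'
from h import *
print(get_state()['force'],get_state()['eef_pos']);b=snap('top','top8.png')['pixels'][:,:,::-1]
cv2.imwrite('pics/c9.png',cv2.resize(b[165:205,285:340],None,fx=14,fy=14,interpolation=cv2.INTER_CUBIC))
a=cv2.imread('pics/top5.png')
cv2.imwrite('pics/c9a.png',cv2.resize(a[165:205,285:340],None,fx=14,fy=14,interpolation=cv2.INTER_CUBIC))
E
```

```text
t: 6.4
eef_pos: [0.4974, 0.0571, 0.0489]
ee_rot: [0.539, 1.571, -0.832]
force: [-2.5, 3.1, 9.3]
width: 0.0005
[-2.51535198  3.10155443  9.32475594] [0.49743714 0.05708706 0.04888912]
```

View pics/c9.png

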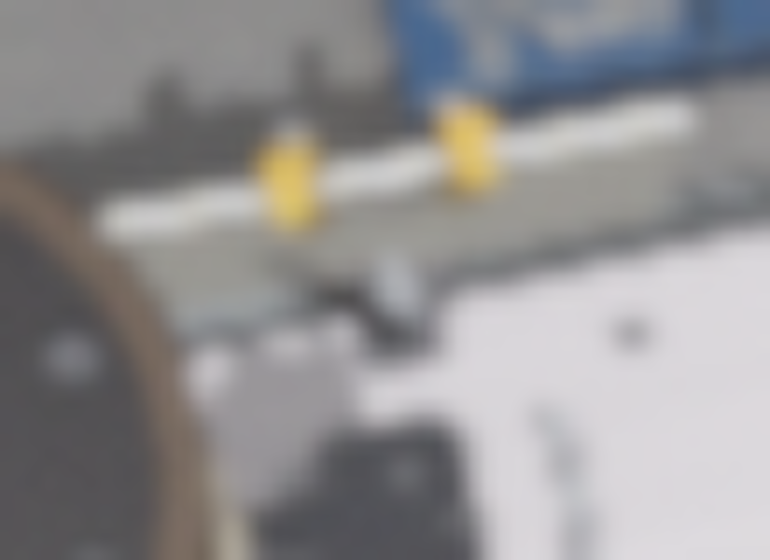

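View pics/c9a.png

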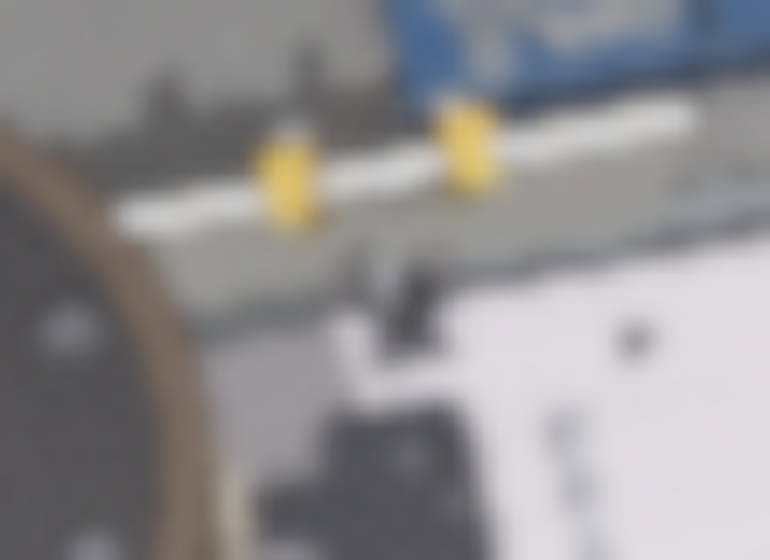

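```bash
python3 - <<'E'
from h import *
f=load('top8');yaw=.1985;C=np.array([.5453,-.0296,0]);M=Ro.from_euler('z',yaw).as_matrix()
def pj(p): u,v=proj(f,M@np.array(p)+C);return round((u+.5-285)*14),round((v+.5-165)*14)
print('foot',pj([.038,0,.058]))
for a in [0,.1,.13,.15,.165,.178,.19]:
    print(a,'tip',pj([.038,.098*np.sin(-a)*-1,.052+.098*np.cos(a)]),'mid',pj([.038,.06*np.sin(a),.052+.06*np.cos(a)]),'mark',pj([.05,.098*np.sin(a),.052+.098*np.cos(a)]),'r106',pj([.052,.106*np.sin(a),.052+.106*np.cos(a)]))
print('R',pj([.052,-.106*np.sin(.131),.052+.106*np.cos(.131)]), 'panel ends',pj([.054,.055,.146]),pj([.054,-.055,.146]))
E
```

```text
foot (400, 333)
0 tip (409, 258) mid (405, 290) mark (396, 193) r106 (395, 174)
0.1 tip (355, 268) mid (374, 297) mark (343, 203) r106 (336, 186)
0.13 tip (339, 271) mid (364, 298) mark (327, 207) r106 (319, 190)
0.15 tip (329, 274) mid (358, 300) mark (316, 209) r106 (308, 192)
0.165 tip (321, 275) mid (353, 301) mark (308, 211) r106 (299, 194)
0.178 tip (314, 277) mid (349, 302) mark (301, 212) r106 (292, 196)
0.19 tip (308, 278) mid (345, 303) mark (295, 214) r106 (285, 197)
R (470, 161) panel ends (92, 232) (689, 119)
```

```bash
python3 - <<'E'
from h import *
s=get_state();print(s['force'],s['eef_pos'])
I=[]
for n in ['top1','top5','top7','top8']:
    im=load(n)['pixels'][172:194,298:322].max(2);I.append(cv2.resize(im,None,fx=16,fy=16,interpolation=cv2.INTER_NEAREST)[:,:380])
o=np.vstack([np.hstack(I[:2]),np.hstack(I[2:])]);o=np.clip(o.astype(int)*1.3,0,255).astype(np.uint8);cv2.imwrite('pics/c10.png',cv2.resize(o,None,fx=.8,fy=.8,interpolation=cv2.INTER_AREA))
E
```

```text
[-2.85487877  3.55178002  9.1575803 ] [0.4973904  0.05706152 0.04888697]
```

View pics/c10.png

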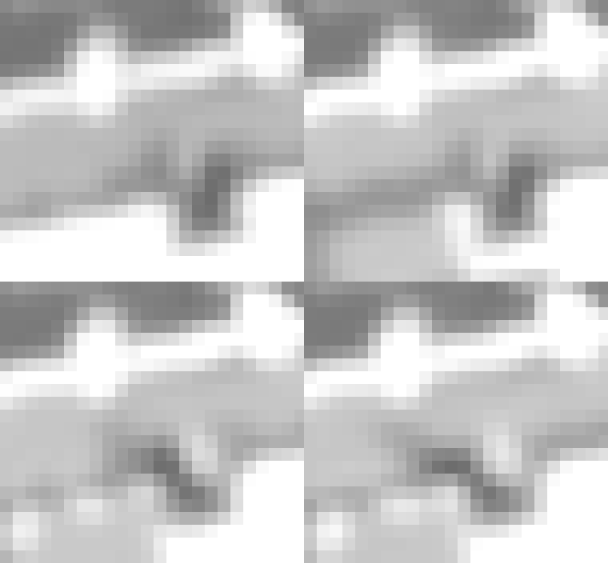

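```bash
python3 - <<'E'
from h import *
f=snap('wrist','wrist8.png')
cv2.imwrite('pics/c11.png',np.vstack([cv2.imread('pics/wrist5.png')[60:300,330:],f['pixels'][60:300,330:,::-1]]))
print(get_state()['force'],get_state()['t'])
E
```

```text
[-1.88447866  3.67316294  8.30704496] 6.5
```

View pics/c11.png

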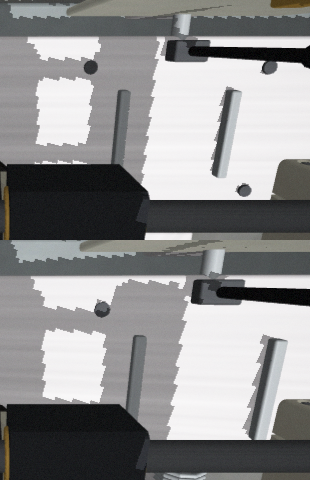

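```bash
python3 - <<'E'
from h import *
yaw=.1985;C=np.array([.5453,-.0296,0]);M=Ro.from_euler('z',yaw).as_matrix()
f2,f4,f5,f8=[load('wrist%d'%i) for i in (2,4,5,8)]
def rot(p,a): # left (+y) down
    y,z=p[1],p[2]-.052; return np.array([p[0],y*np.cos(a)+ -z*np.sin(-a)*1 if False else y*np.cos(a)+z*np.sin(a), z*np.cos(a)-y*np.sin(a)+.052])
for n,u4,u5,u8 in [('Rrib',(493,131),(565,151),(605,159)),('Lrib',(415,131),(453,151),(468,157)),('holeA',(391.8,113.5),(420.3,126.9),(432,130))]:
    p,e=tri(f4,u4,f5,u5);pm=M.T@(p-C);print(n,pm.round(4),'gap',e.round(4))
    for zz in (.056,.060,pm[2]):
        q=M.T@(onz(f5,*u5,zz)-C)
        print('  z',round(zz,4),q.round(4),[(a,)+tuple(np.round(proj(f8,M@rot(q,a)+C),1)) for a in (.12,.15,.18,.21)],'obs',u8)
E
```

```text
Rrib [ 0.0178 -0.0252  0.0638] gap 0.0007
  z 0.056 [ 0.017  -0.0308  0.056 ] [(0.12, np.float64(608.7), np.float64(159.6)), (0.15, np.float64(609.9), np.float64(159.9)), (0.18, np.float64(610.9), np.float64(160.3)), (0.21, np.float64(611.9), np.float64(160.6))] obs (605, 159)
  z 0.06 [ 0.0176 -0.028   0.06  ] [(0.12, np.float64(608.2), np.float64(159.7)), (0.15, np.float64(608.9), np.float64(160.0)), (0.18, np.float64(609.5), np.float64(160.3)), (0.21, np.float64(610.0), np.float64(160.6))] obs (605, 159)
  z 0.0638 [ 0.0181 -0.0253  0.0638] [(0.12, np.float64(607.6), np.float64(159.8)), (0.15, np.float64(607.9), np.float64(160.1)), (0.18, np.float64(608.0), np.float64(160.3)), (0.21, np.float64(608.2), np.float64(160.6))] obs (605, 159)
Lrib [0.017  0.0261 0.0562] gap 0.0003
  z 0.056 [0.0171 0.0259 0.056 ] [(0.12, np.float64(471.2), np.float64(157.1)), (0.15, np.float64(470.4), np.float64(156.8)), (0.18, np.float64(469.7), np.float64(156.6)), (0.21, np.float64(469.1), np.float64(156.3))] obs (468, 157)
  z 0.06 [0.0176 0.0275 0.06  ] [(0.12, np.float64(470.4), np.float64(157.2)),
[... 426 characters left out ...]
1
  z 0.056 [0.0291 0.0434 0.056 ] [(0.12, np.float64(433.4), np.float64(129.6)), (0.15, np.float64(432.6), np.float64(129.3)), (0.18, np.float64(431.9), np.float64(129.1)), (0.21, np.float64(431.4), np.float64(128.9))] obs (432, 130)
  z 0.06 [0.0294 0.0445 0.06  ] [(0.12, np.float64(432.6), np.float64(129.6)), (0.15, np.float64(431.5), np.float64(129.4)), (0.18, np.float64(430.5), np.float64(129.1)), (0.21, np.float64(429.6), np.float64(128.9))] obs (432, 130)
  z 0.0521 [0.0288 0.0423 0.0521] [(0.12, np.float64(434.2), np.float64(129.5)), (0.15, np.float64(433.7), np.float64(129.3)), (0.18, np.float64(433.3), np.float64(129.1)), (0.21, np.float64(433.0), np.float64(128.9))] obs (432, 130)
```

All the estimates put the tilt at about 0.16–0.20 rad, against a tab at about 0.178, so I hold here and then release slowly.

```bash
python3 -m crank '[[0,0,0,0,0,0,0],[0,0,0,0,0,0,0],[0,0,0,0,0,0,0],[0,0,0,0,0,0,0],[0,0,0,0,0,0,0],[0,0,0,0,0,0,0],[0,0,0,0,0,0,0]]'; python3 -m crank '[[-0.003,0,0,0,0,0,0],[-0.006,0,0,0,0,0,0],[-0.009,0,0,0,0,0,0],[-0.012,0,0,0,0,0,0],[-0.015,0,0,0,0,0,0],[-0.02,0,0,0,0,0,0],[-0.04,0,0,0,0,0,0],[-0.08,0,0,0,0,0,0],[-0.1,0,0,0,0,0,0],[-0.1,0,0,0,0,0,0]]'; python3 - <<'E'
from h import *
print(get_state()['force'],get_state()['eef_pos'])
f=snap('wrist','wrist9.png')
E
```

```text
t: 7.38
eef_pos: [0.4974, 0.0571, 0.0489]
ee_rot: [0.756, 1.571, -0.615]
force: [-2.3, 3.7, 8.1]
width: 0.0009
t: 8.62
eef_pos: [0.4977, 0.0571, 0.15]
ee_rot: [1.762, 1.569, 0.39]
force: [-0.6, -0.4, 0.0]
width: 0.0004
[-0.5567292  -0.39886349  0.02983824] [0.49774385 0.05712436 0.15003224]
```

View pics/wrist9.png

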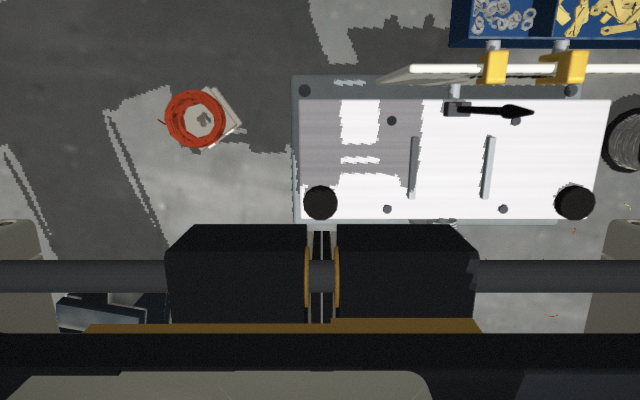

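The wrist view shows the plate level again, with the pads at (320,203) and (574,203) and the pointer upright. Next is the right pad.

```bash
python3 - <<'E'
from h import *
f=load('wrist9');im=f['pixels'];dark=(im.max(2)<50)
for x0,y0,x1,y1 in [(296,180,342,222),(551,180,599,222)]:
    yy,xx=np.nonzero(dark[y0:y1,x0:x1]);print(onz(f,xx.mean()+x0,yy.mean()+y0,.063))
go([.5345,-.1276,.12])
E
python3 -m crank '[[0,0,0.04,0,0,0,0],[0,0,0.09,0,0,0,0],[0,0,0.14,0,0,0,0],[0.01,-0.001,0.188,0,0,0,0],[0.03,-0.001,0.188,0,0,0,0],[0.03,-0.001,0.188,0,0,0,0],[0.03,-0.001,0.188,0,0,0,0]]'
python3 - <<'E'
from h import *
f=snap('wrist','wrist10.png');im=f['pixels'];go([.5345,-.1276,.072])
E
```

```text
[0.49712342 0.05728359 0.063     ]
[ 0.53413269 -0.12709994  0.063     ]
pos [0.497  0.0569 0.1488] shift [0.0288 0.0003 0.1883] rot [ 0. -0.  0.]
t: 9.55
eef_pos: [0.5331, -0.1273, 0.1184]
ee_rot: [-1.368, 1.569, -2.74]
force: [0.3, -0.1, -0.1]
width: 0.0005
pos [ 0.5335 -0.1271  0.1189] shift [0.0469 0.0009 0.0007] rot [0.002 0.    0.001]
```

View pics/wrist10.png

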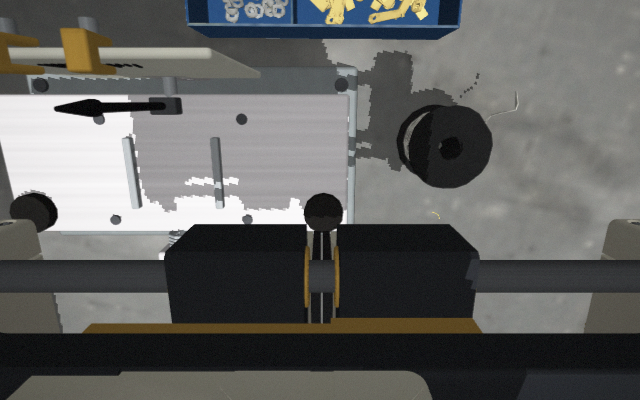

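The fingers are lined up with the right pad at (323,212), and the reel at (450,147) is clear. I descend and press part way.

```bash
python3 -m crank '[[0.02,0.001,0.0005,0,0,0,0],[0.04,0.001,0.0005,0,0,0,0],[0.047,0.001,0.0005,0,0,0,0],[0.047,0.001,0.0005,0,0,0,0],[0.051,0.001,0.0005,0,0,0,0],[0.055,0.001,0.0005,0,0,0,0],[0.059,0.001,0.0005,0,0,0,0],[0.063,0.001,0.0005,0,0,0,0],[0.063,0.001,0.0005,0,0,0,0]]'
python3 - <<'E'
from h import *
s=get_state();print(s['force'],s['eef_pos'])
f=snap('top','top10.png');g=snap('scene','scene10.png')
cv2.imwrite('pics/c12.png',np.hstack([cv2.resize(f['pixels'][165:205,290:335,::-1],None,fx=9,fy=9,interpolation=cv2.INTER_CUBIC),cv2.resize(g['pixels'][150:240,270:360,::-1],(360,360),interpolation=cv2.INTER_CUBIC)]))
print(get_state()['force'])
E
```

```text
t: 10.72
eef_pos: [0.5349, -0.1283, 0.0557]
ee_rot: [-0.117, 1.57, -1.489]
force: [0.9, -4.0, 4.6]
width: 0.0003
[ 0.86549617 -3.97840568  4.63947075] [ 0.53485631 -0.12826745  0.05574741]
[ 1.47143308 -3.75876418  4.91003311]
```

View pics/c12.png

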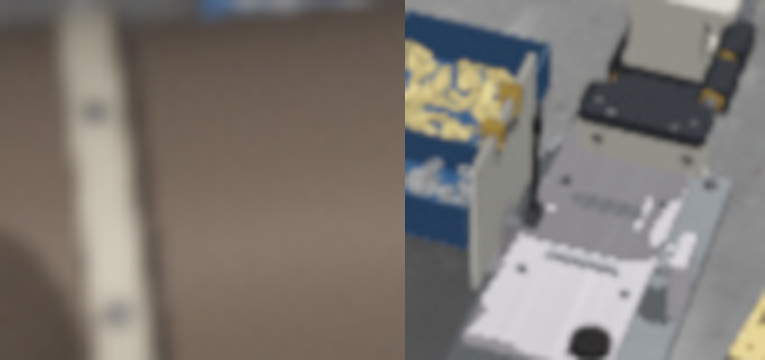

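```bash
python3 - <<'E'
from h import *
yaw=.1985;C=np.array([.5453,-.0296,0]);M=Ro.from_euler('z',yaw).as_matrix()
for n in ['scene1','scene10']:
    f=load(n)
    cv2.imwrite('pics/z_%s.png'%n,cv2.resize(f['pixels'][155:215,280:330,::-1],None,fx=9,fy=9,interpolation=cv2.INTER_CUBIC))
def pj(p): u,v=proj(f,M@np.array(p)+C);return round((u+.5-280)*9),round((v+.5-155)*9)
print('foot',pj([.038,0,.062]))
for a in [0,-.08,-.1,-.115,-.131,-.145,-.16]:
    print(a,'tip',pj([.038,.098*np.sin(a),.052+.098*np.cos(a)]),'mark',pj([.05,.098*np.sin(a),.052+.098*np.cos(a)]))
print('panel top',pj([.054,.055,.146]),pj([.054,-.055,.146]))
E
```

```text
foot (190, 438)
0 tip (193, 209) mark (150, 199)
-0.08 tip (202, 191) mark (159, 181)
-0.1 tip (204, 187) mark (162, 177)
-0.115 tip (206, 184) mark (164, 173)
-0.131 tip (208, 180) mark (166, 170)
-0.145 tip (210, 178) mark (167, 168)
-0.16 tip (211, 175) mark (169, 165)
panel top (65, 345) (202, 76)
```

View pics/z_scene1.png

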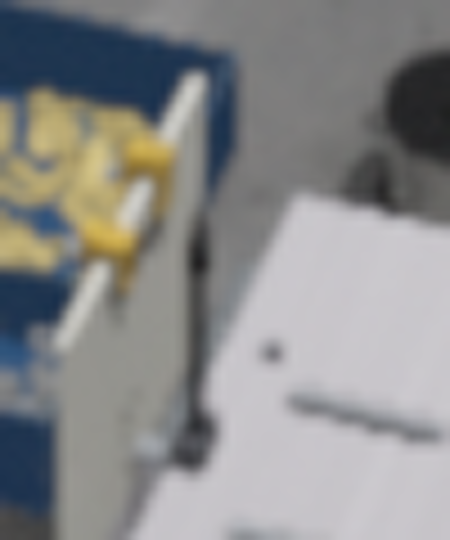

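View pics/z_scene10.png

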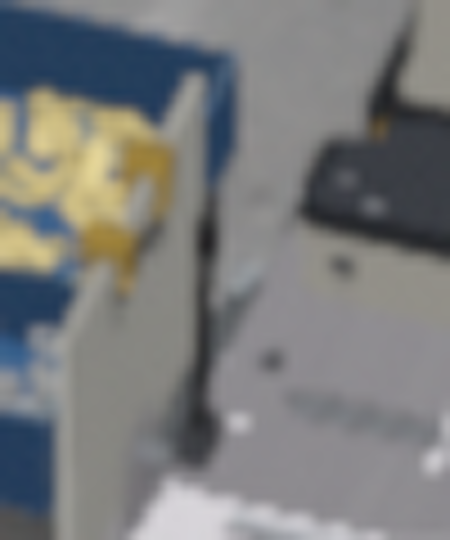

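The scene view shows the pointer leaning right by about 0.10 rad, which agrees with the height (about 0.098) and force (about 0.095). The tab is at about 0.131, so I press 2.8 mm more.

```bash
python3 -m crank '[[0.001,0,0,0,0,0,0],[0.002,0,0,0,0,0,0],[0.0028,0,0,0,0,0,0],[0.0028,0,0,0,0,0,0]]'
python3 - <<'E'
from h import *
s=get_state();print(s['force'],s['eef_pos'])
f=snap('scene','scene11.png')
cv2.imwrite('pics/z_s11.png',cv2.resize(f['pixels'][155:215,280:330,::-1],None,fx=9,fy=9,interpolation=cv2.INTER_CUBIC))
print(get_state()['force'])
for n in ['scene1','scene10','scene11']:
    im=load(n)['pixels'].astype(int).max(2)
    print(n,[(r,)+tuple(im[r,298:308]) for r in range(177,189,2)])
    print([ (r,round(float((np.clip(110-im[r,299:307],0,None)*np.arange(299,307)).sum()/max(1,np.clip(110-im[r,299:307],0,None).sum())),2)) for r in range(177,198)])
E
```

```text
t: 11.32
eef_pos: [0.5348, -0.1281, 0.0532]
ee_rot: [0.131, 1.57, -1.24]
force: [1.4, -3.6, 5.9]
width: 0.0004
[ 1.39231909 -3.6434052   5.93176897] [ 0.53477655 -0.12807677  0.05320673]
[ 1.72418998 -4.0849666   6.3221928 ]
scene1 [(177, np.int64(141), np.int64(146), np.int64(147), np.int64(137), np.int64(111), np.int64(103), np.int64(113), np.int64(118), np.int64(119), np.int64(117)), (179, np.int64(130), np.int64(147), np.int64(141), np.int64(110), np.int64(87), np.int64(111), np.int64(119), np.int64(121), np.int64(122), np.int64(124)), (181, np.int64(136), np.int64(147), np.int64(128), np.int64(80), np.int64(64), np.int64(102), np.int64(123), np.int64(125), np.int64(125), np.int64(124)), (183, np.int64(148), np.int64(148), np.int64(119), np.int64(53), np.int64(47), np.int64(99), np.int64(127), np.int64(127), np.int64(125), np.int64(126)), (185, np.int64(150), np.int64(148), np.int64(123), np.int64(67), np.int64(68), np.int64(112), np.int64(130), np.int64(130), np.int64(134), np.int64(145)), (187, np.int64(149), np.int64(147), np.int64(126), np.int64(79), np.int64(85), np.int64(12
[... 2183 characters left out ...]
, np.int64(62), np.int64(108), np.int64(136), np.int64(141), np.int64(142)), (185, np.int64(137), np.int64(137), np.int64(134), np.int64(123), np.int64(88), np.int64(78), np.int64(123), np.int64(145), np.int64(150), np.int64(156)), (187, np.int64(136), np.int64(136), np.int64(134), np.int64(116), np.int64(76), np.int64(93), np.int64(122), np.int64(130), np.int64(132), np.int64(122))]
[(177, 303.1), (178, 302.96), (179, 302.96), (180, 302.94), (181, 302.84), (182, 302.8), (183, 302.66), (184, 302.62), (185, 302.59), (186, 302.46), (187, 302.33), (188, 302.92), (189, 303.16), (190, 302.91), (191, 302.76), (192, 302.61), (193, 302.53), (194, 302.27), (195, 302.06), (196, 301.87), (197, 301.51)]
```

View pics/z_s11.png

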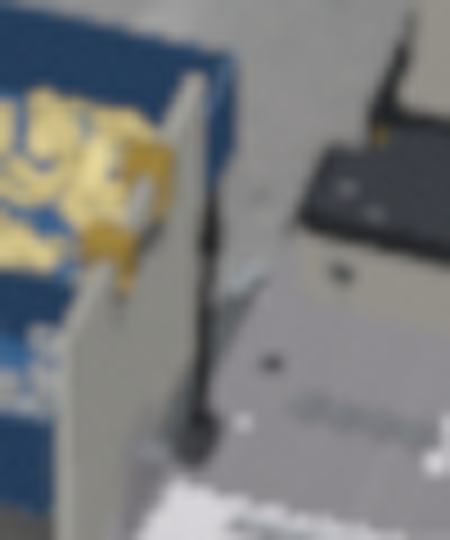

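The pointer now reads 0.117–0.127 rad. I'll add 0.5 mm to centre it, hold for a second, then release.

```bash
python3 -m crank '[[0.0005,0,0,0,0,0,0],[0.0005,0,0,0,0,0,0],[0.0005,0,0,0,0,0,0],[0.0005,0,0,0,0,0,0],[0.0005,0,0,0,0,0,0],[0.0005,0,0,0,0,0,0],[0.0005,0,0,0,0,0,0],[0.0005,0,0,0,0,0,0],[0.0005,0,0,0,0,0,0]]'; python3 -m crank '[[-0.003,0,0,0,0,0,0],[-0.006,0,0,0,0,0,0],[-0.009,0,0,0,0,0,0],[-0.012,0,0,0,0,0,0],[-0.015,0,0,0,0,0,0],[-0.03,0,0,0,0,0,0],[-0.06,0,0,0,0,0,0],[-0.1,0,0,0,0,0,0],[-0.15,0,0,0,0,0,0],[-0.15,0,0,0,0,0,0]]'; python3 - <<'E'
from h import *
print(get_state()['force'],get_state()['eef_pos'])
f=snap('wrist','wrist12.png');im=f['pixels'];snap('scene','scene12.png')
E
```

```text
t: 12.5
eef_pos: [0.5348, -0.1281, 0.0528]
ee_rot: [0.171, 1.57, -1.201]
force: [1.0, -4.7, 6.5]
width: 0.0002
t: 13.75
eef_pos: [0.5368, -0.1279, 0.2075]
ee_rot: [1.307, 1.563, -0.064]
force: [-0.6, -0.0, -0.1]
width: 0.0006
[-0.57957042 -0.00222534 -0.09387817] [ 0.53677017 -0.12792688  0.20750744]
```

View pics/wrist12.png

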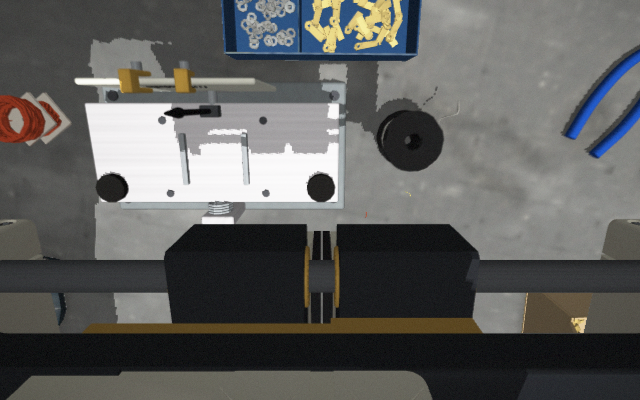

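View pics/scene12.png

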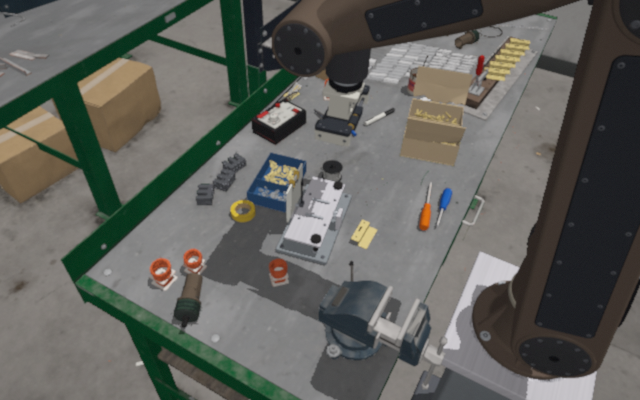

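```bash
python3 -m crank '[[0,0,0,0,0,0,0],[0,0,0,0,0,0,0]]'; python3 - <<'E'
from h import *
f=load('wrist12');im=f['pixels'];dark=(im.max(2)<50)
for x0,y0,x1,y1 in [(93,168,132,205),(303,168,340,204)]:
    yy,xx=np.nonzero(dark[y0:y1,x0:x1]);print(onz(f,xx.mean()+x0,yy.mean()+y0,.063))
print(job_done())
E
```

```text
t: 14.1
eef_pos: [0.5339, -0.1279, 0.2013]
ee_rot: [-1.556, 1.568, -2.928]
force: [0.3, 0.7, -0.1]
width: 0.0006
[0.49731968 0.05568378 0.063     ]
[ 0.53450945 -0.12868404  0.063     ]
the job is handed in; nothing more can be done
None
```

I pressed the left pad and then the right pad with closed fingertips, held each for about a second, and let the plate spring back to level each time. I handed the job in at about 14 s, and it reports no verdict.

| Side | Tab angle from the images (rad) | Tilt estimated from height, force and pictures while pressed (rad) |
|---|---|---|
| Left | about 0.178 | about 0.18 (single estimates 0.16–0.21) |
| Right | about 0.131 | 0.117–0.127, before a last 0.5 mm of press that should bring it to about 0.13 |

- **Agreement of the left estimates:** these disagreed most. Height with contact at the pad's centre gave about 0.16 and force gave about 0.21. Contact at the pad's inner edge brings them together near 0.18. All of them lie within the 4 mm window, which is about ±0.04 rad.
- **Side force:** the fingertips felt an unexpected sideways force of about 3–5 N on both presses. I did not find its cause.
- **Last checks:** the final pictures show the plate level and the pads within about 2 mm of where they were. The coil, reel and bracket look unmoved, by eye only. The fingers are about 14 cm above the pads and the force is back to about zero.

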